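# Slide the tall toner bottle into its bay

### The job

Push the tall amber toner bottle across the shelf into the empty low-walled bay (the one without the green spray can), until its whole base is inside the bay. Push low enough on its body that it slides standing up; do not tip it, lift it, pinch it or press hard on it, and leave everything else where it stands. Finish with the bottle upright and at rest in the bay and the robot clear of it.

Things in the scene. Friction and masses are not known exactly. Their poses are not given: they have to be found in the camera images.
- bottle: Loose tall narrow amber glass bottle with a paper label band and black cap, 200 mm high, about 0.3 kg: round body 48 mm in diameter up to 72 mm, tapering to a neck 22 mm in diameter from 94 mm up, cap 26 mm in diameter. Origin: centre of its underside, z up. It slides on the shelf under about 1.5 to 3 N; pushed much above 25 mm it may tip. Lean the tool so that its wide part stays off the neck.
- bay: The empty bay, fixed: a flush teal marking 90 mm deep (its x) by 80 mm wide (its y), dark steel walls 20 mm high, 8 mm thick at both sides and the back, open front, no sill. Origin: centre of the marking, shelf level. Its x points into the bay: mouth at x = -45 mm, back wall's inner face at x = +45 mm, inner side faces at y = +-40 mm. The mouth faces -x of the room within 0.2 rad.
- other_bay: The other bay, same shape and frame, taken by the green spray can.
- can: Loose green and silver spray can with white cap, 50 mm in diameter, 170 mm high, standing in the other bay. Origin: centre of its underside.
- jar: Loose lidded glass jar, 80 mm in diameter, 105 mm high. Origin: centre of its underside.
- pill_bottle: Loose closed blue pill bottle with white cap, 48 mm in diameter, 76 mm high. Origin: centre of its underside.
- cup: Loose blue ceramic cup, 72 mm in diameter, 85 mm high. Origin: centre of its underside.
- brush_cover: Loose pink silicone toothbrush cover, lying, 75 mm long (its y) by 22 mm by 18 mm high. Origin: centre of its underside.
- deodorant: Loose white and grey deodorant stick, 32 by 56 mm, 115 mm high. Origin: centre of its underside.

How it is judged:
At the end, for the whole second after the job is handed in: The bottle stands upright (within 0.05 rad) and at rest on the shelf with its whole base inside the empty bay (its axis at most 23 mm in front of the bay's centre), and each other loose thing is within 15 mm of where it started (x of bottle in the frame of bay between -0.023 and 0.026 m and y of bottle in the frame of bay between -0.022 and 0.022 m and height (world z) of bottle below 0.005 m and angle between bottle's own z axis and vertical below 0.05 rad and linear speed of bottle below 0.01 m/s and distance of each of can, jar, pill_bottle, cup, brush_cover, deodorant from where it was at the start of the episode below 0.015 m); the robot touches nothing.
It fails at once if the bottle is tipped by more than 0.2 rad (angle between bottle's own z axis and vertical above 0.2 rad).
It fails at once if the bottle is lifted more than 10 mm (height (world z) of bottle above 0.01 m).
It fails at once if the fingers pinch the bottle or press on it with more than 30 N (contact force between the fingers and bottle above 30 N).
It fails at once if another loose thing is moved by more than 15 mm (distance of any of can, jar, pill_bottle, cup, brush_cover, deodorant from where it was at the start of the episode above 0.015 m).
It also fails if it takes over 64 s, if anything falls off the work surface, if the arm or the gripper's body presses on something with over 40 N, if the wrist force passes 120 N, or if a joint passes its speed limit or range.

### The arm

A 6-joint arm with a two-finger parallel gripper is mounted at the origin on the work surface. World frame = base frame: x ahead of the robot, y to its left, z up, the work surface at z = 0. Lengths are in m, angles in rad, forces in N, time in s.
With the tool pointing down it reaches from about 0.35 to 0.775 m from the base axis. Payload 5.5 kg.
Tool frame: the origin (TCP) lies between the finger pads; the fingertips stand 19 mm ahead of it and the grasp point (between the pads) is the TCP (env.tcp_to_tips is the distance from the TCP to the fingertips, in m); z points along the fingers, y is the direction in which the jaws open and shut (so a half turn about z gives the same grasp; the last joint's range is limited). The gripper opens to 85 mm and grips with 20 to 120 N. Pads are 22 mm wide; open, the fingers measure 114 mm over their backs; the gripper's body (76 mm by 85 mm) begins 54 mm behind the grasp point. The pads swing forward as they close: fully open they stand 13 mm farther back than shut.
Start: joints at [-1.46, 0.313, 0.046, 1.304, 0, 1.431], TCP at [0.143, -0.557, 0.25] pointing down, gripper open.
Joint ranges: [-2.76, 2.76], [-0.86, 1.69], [-1.03, 1.26], [-2.2, 2.34], [-1.47, 1.5], [-3.14, 3.14]. Speed limits (rad/s): [2.57, 2.57, 3.14, 3.14, 3.14, 3.14].

### API

Orientations are given as a unit quaternion [w, x, y, z].
In Python, from workcell import env, eyes, job gives the robot as it stands. The module is installed in compiled form; this text tells all that it offers.
- The arm moves only by the tool move_arm, never from a script. Its argument "commands" is a list of rows, each a list of 3 entries, a list of its own where there are three numbers: the shift along the world's x, y, z as a fraction of full scale, then the turn, a rotation vector about the world's x, y, z as a fraction of full scale, then the gripper command: -1 is shut, 1 is fully open, values between are in proportion. In form: [[[x, y, z], [wx, wy, wz], gripper], ...]. A call has 1 to 5 rows; each row shifts and turns the commanded pose from where the row before left it; what a row does not reach is not made up. Full scale, the value 1, is 0.04 m for a shift and 8 degrees for a turn. A row lasts 1/10 s, in which the tool goes at most 50 mm and 8.59 degrees, less where a joint would pass 70% of its speed; a pose out of reach is approached as far as the arm can. A call with a number of a shift or a turn outside -1 to 1 is refused whole. A call with a gripper value outside its range is refused whole. The fingers move at their own pace and stop on an object; "newtons" is the grip in N (left out, the last holds). Time passes only in rows, so rows that do not move let the fingers close. It gives the time, the measured TCP pose, the force and the opening at its end, in the units of the state.
- env.get_state(): the state, without advancing time (a new reading comes with each control period).
- eyes.read_camera(name): name is "side" or "top" or "wrist"; returns a dict with "frame" (400x640x3 uint8, red, green, blue), "mtx" (3x3 intrinsics, pixels), "camera_from_world" (4x4, takes a point from world to camera coordinates); the wrist camera has in their place "mount" (4x4, takes a point from camera to tool coordinates, whose origin is the TCP and whose axes are the flange's). Camera axes: x right, y down, z forward; pixel columns grow to the right and rows downward; lengths in m; the calibration is good to about 2 mm. A picture is of the moment at which its call begins: read the wrist's pose just before it. There is no depth.
- job.hand_in(): hands the job in, once; it reports no verdict.
The state is a dict: "clock": time; "joint_pos": joint angles; "qvel": joint speeds; "tau": joint torques, N m; "tcp_pos": TCP position; "orientation": TCP orientation; "wrist_force": force on the tool from outside, world axes, zero at the start; "ft_torque": the same for the moment, N m; "finger_gap": finger opening in m.
Only numpy, scipy, OpenCV 4.12 (cv2) and the standard library are available. Lean on these libraries where they do the work, as an engineer would, in place of code of your own. Each camera call takes 0.05 s, during which the arm holds its last target.

## Working session

There is one attempt and no reset: what is moved stays moved. The work goes in short steps, Python scripts to look and compute and a tool call to move; the robot and the scene stay as the last step left them, time stands still between calls to the robot, and variables do not carry over. Pictures are saved under pics/ and viewed, and the job is handed in when it is done.

Besides the shell and the picture viewer there is one more tool, called as name(argument=value, ...) on one line, values as JSON. move_arm: Moves the arm, as the interface text tells. Its arguments: {"type":"object","properties":{"commands":{"type":"array","items":{"type":"array"}},"newtons":{"type":"number"}},"required":["commands"]}

```bash
mkdir -p pics; cat > h.py <<'E'
import numpy as np, cv2
from workcell import env, eyes, job
def shot(n,fn=None):
    c=eyes.read_camera(n); 
    if fn: cv2.imwrite('pics/'+fn+'.png',c['frame'][:,:,::-1])
    return c
def ray(c,u,v,z):
    T=np.linalg.inv(c['camera_from_world']); d=T[:3,:3]@np.linalg.solve(c['mtx'],[u,v,1.]); o=T[:3,3]
    return o+d*(z-o[2])/d[2]
def proj(c,p):
    T=c['camera_from_world']; q=c['mtx']@(T[:3,:3]@np.array(p,float)+T[:3,3]); return q[:2]/q[2]
E
python3 - <<'E'
from h import *
for n in('side','top'):
    c=shot(n,n+'0'); T=np.linalg.inv(c['camera_from_world']); print(n,T.round(3).tolist(),c['mtx'].round(1).tolist())
print(env.get_state())
E
```

```text
side [[-0.911, -0.251, 0.327, 0.226], [-0.412, 0.523, -0.746, 0.962], [0.016, -0.815, -0.579, 0.791], [0.0, 0.0, 0.0, 1.0]] [[485.0, 0.0, 318.7], [0.0, 485.0, 200.5], [0.0, 0.0, 1.0]]
top [[0.003, -0.991, 0.131, 0.534], [-1.0, -0.002, 0.008, -0.008], [-0.008, -0.131, -0.991, 0.997], [0.0, 0.0, 0.0, 1.0]] [[409.1, 0.0, 319.5], [0.0, 409.1, 199.2], [0.0, 0.0, 1.0]]
{'clock': 0.1, 'joint_pos': array([-1.45957763e+00,  3.13931392e-01,  4.51130241e-02,  1.30362707e+00,
        2.93876777e-05,  1.43118658e+00]), 'qvel': array([ 0.00158827, -0.00281939,  0.00304882,  0.00149623, -0.00049933,
       -0.00088143]), 'tau': array([ 3.01974847e-03, -4.81721449e+01,  2.99246871e+01,  1.26876266e-02,
       -2.19594499e-04, -1.66683145e-05]), 'tcp_pos': array([ 0.1426645 , -0.55658212,  0.24950292]), 'orientation': array([-8.24262351e-04,  9.92145603e-01,  1.25085657e-01,  2.63969391e-05]), 'wrist_force': array([ 0.42707957,  0.54987011, -0.03326829]), 'ft_torque': array([-0.01645132, -0.01409391,  0.00901587]), 'finger_gap': 0.08563432541876971}
```

View pics/side0.png

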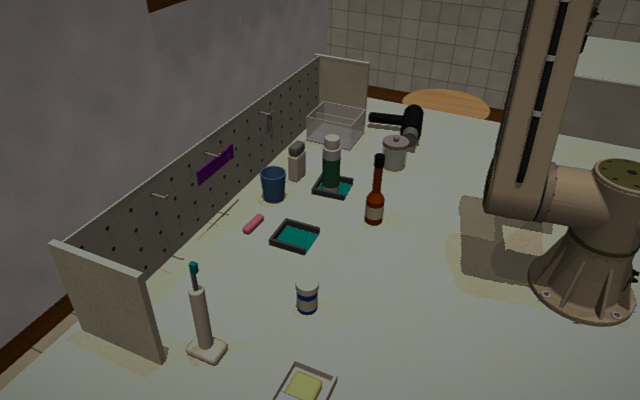

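View pics/top0.png

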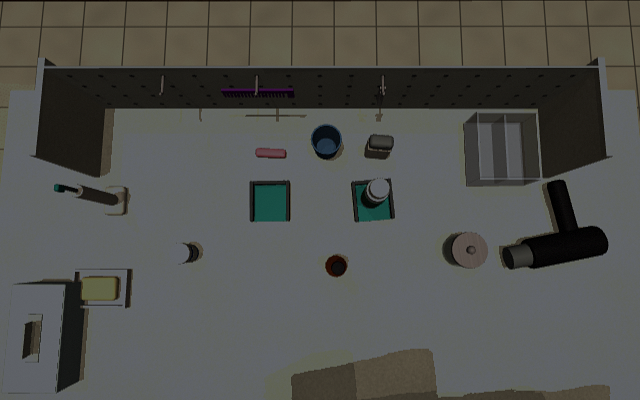

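The top view shows the bottle near (336,266), the empty bay at (270,202) with its mouth facing down (-x), and the can's bay at (373,200). The jar is at (468,250) and the pill bottle at (188,253). Next I measure these.

```bash
cat > m.py <<'E'
from h import *
def bay(c,u0,u1,v0,v1):
    hsv=cv2.cvtColor(c['frame'],cv2.COLOR_RGB2HSV); m=cv2.inRange(hsv,(80,120,50),(100,255,255))
    k=np.zeros_like(m); k[v0:v1,u0:u1]=m[v0:v1,u0:u1]; return k
def amber(c):
    hsv=cv2.cvtColor(c['frame'],cv2.COLOR_RGB2HSV); return cv2.inRange(hsv,(0,120,40),(15,255,255))
E
python3 - <<'E'
from m import *
t=shot('top'); s=shot('side')
for c,w in((t,(235,305,165,240)),(s,(260,330,215,260))):
    m=bay(c,*w); cs=max(cv2.findContours(m,0,2)[0],key=cv2.contourArea)
    print(cv2.contourArea(cs))
    P=np.array([ray(c,u,v,0)[:2] for u,v in cs[:,0]+0.0],dtype=np.float32)
    r=cv2.minAreaRect(P); print(r, cv2.boxPoints(r).round(3).tolist())
# walls in top: dark
for c in (t,s):
    m=amber(c); n,l,st,ce=cv2.connectedComponentsWithStats(m)
    for i in range(1,n):
        if st[i,4]>15: print(st[i],ce[i].round(1))
big=cv2.resize(t['frame'][150:300,150:490],None,fx=2.35,fy=2.35,interpolation=cv2.INTER_CUBIC); cv2.imwrite('pics/tz.png',big[:,:,::-1])
big=cv2.resize(s['frame'][130:270,230:430],None,fx=4,fy=4,interpolation=cv2.INTER_CUBIC); cv2.imwrite('pics/sz.png',big[:,:,::-1])
E
```

```text
1033.0
((0.656294047832489, 0.12277773767709732), (0.08886940032243729, 0.07583800703287125), 0.8319815993309021) [[0.6110000014305115, 0.1599999964237213], [0.6119999885559082, 0.08399999886751175], [0.7009999752044678, 0.0860000029206276], [0.699999988079071, 0.16099999845027924]]
505.5
((0.6576992273330688, 0.11828841269016266), (0.08963198959827423, 0.07475288212299347), 1.5361207723617554) [[0.6119999885559082, 0.15399999916553497], [0.6140000224113464, 0.07999999821186066], [0.7039999961853027, 0.0820000022649765], [0.7009999752044678, 0.15700000524520874]]
[326 269  12   8  27] [330.5 272.3]
[367  86  43  17 421] [385.9  93.8]
[420  91  11   5  20] [425.2  92.5]
[440  93  11   6  27] [445.4  95.8]
[486 107  17  15 163] [495.1 114.4]
[367 168  17  41 410] [375.8 191.6]
[365 217  17   9  80] [373.  221.6]
```

View pics/tz.png

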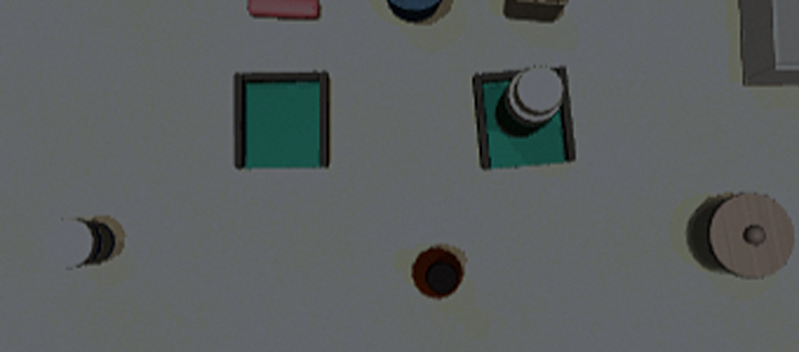

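View pics/sz.png

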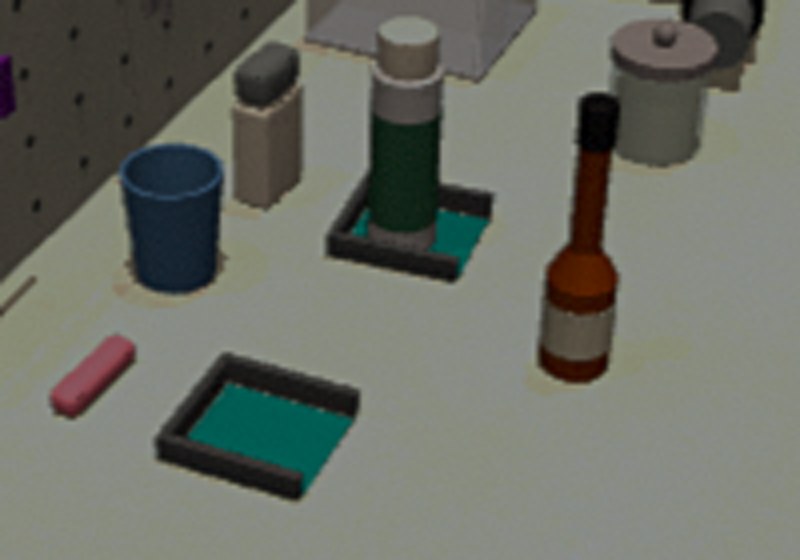

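```bash
python3 - <<'E'
from m import *
t=shot('top'); s=shot('side')
print('top body z.06',ray(t,336.4,265.7,.065),'cap',ray(t,338.5,268.3,.2))
# side: saturation/darkness mask of bottle: per-row extents
h=cv2.cvtColor(s['frame'],cv2.COLOR_RGB2HSV)
for v in range(150,228,3):
    r=h[v,355:395].astype(int); x=np.where((r[:,1]>90)|(r[:,2]<60))[0]+355
    print(v,(x.min(),x.max()) if len(x) else None)
f=t['frame'][245:285,315:360].astype(int)
m=((f[:,:,0]-f[:,:,2]>25)|(f.sum(2)<110)).astype(np.uint8)
ys,xs=np.nonzero(m); print(xs.min()+315,xs.max()+315,ys.min()+245,ys.max()+245,m.sum(),xs.mean()+315,ys.mean()+245)
b=np.array([.5,-.045,0])
for uv in ((373.5,219),(374,216)): print(ray(s,*uv,0))
# others
for n,(u,v,z) in dict(pill=(180,253,.076),jar=(470,250,.105),cup=(326,138,.085),brush=(271,153,.018),deo=(379,142,.115),can=(378,189,.17)).items(): print(n,ray(t,u,v,z).round(3))
E
```

```text
top body z.06 [ 0.50614055 -0.03895231  0.065     ] cap [ 0.50519108 -0.03853605  0.2       ]
150 None
153 (np.int64(378), np.int64(381))
156 (np.int64(375), np.int64(384))
159 (np.int64(375), np.int64(384))
162 (np.int64(374), np.int64(384))
165 (np.int64(374), np.int64(383))
168 (np.int64(375), np.int64(382))
171 (np.int64(375), np.int64(381))
174 (np.int64(374), np.int64(381))
177 (np.int64(374), np.int64(381))
180 (np.int64(374), np.int64(381))
183 (np.int64(373), np.int64(380))
186 (np.int64(373), np.int64(380))
189 (np.int64(373), np.int64(380))
192 (np.int64(371), np.int64(380))
195 (np.int64(368), np.int64(382))
198 (np.int64(367), np.int64(383))
201 (np.int64(367), np.int64(383))
204 (np.int64(366), np.int64(383))
207 (np.int64(369), np.int64(381))
210 (np.int64(366), np.int64(366))
213 None
216 (np.int64(365), np.int64(365))
219 (np.int64(365), np.int64(381))
222 (np.int64(366), np.int64(380))
225 (np.int64(371), np.int64(376))
325 347 255 276 352 335.67045454545456 265.49147727272725
[ 0.50575467 -0.04286427  0.        ]
[ 0.50889825 -0.05607881  0.        ]
pill [0.533 0.311 0.076]
jar [ 0.542 -0.326  0.105]
cup [ 0.796 -0.015  0.085]
brush [0.777 0.119 0.018]
deo [ 0.778 -0.132  0.115]
can [ 0.664 -0.121  0.17 ]
```

move_arm(commands=[[[0.75,0.85,0],[0,0,0.8],-0.34],[[0.75,0.85,0],[0,0,0.8],-0.34],[[0.75,0.85,0],[0,0,0.8],-0.34],[[0.75,0.85,0],[0,0,0.8],-0.34],[[0.75,0.85,0],[0,0,0.8],-0.34]], newtons=20)

```text
clock: 0.8
tcp_pos: [0.2935, -0.3856, 0.2504]
orientation: [0.0, 0.918, 0.396, 0.0]
wrist_force: [1.4, -0.2, 0.5]
finger_gap: 0.0281
```

move_arm(commands=[[[0.75,0.85,0],[0,0,0.8],-0.34],[[0.75,0.85,0],[0,0,0.8],-0.34],[[0.75,0.85,0],[0,0,0.8],-0.34],[[0.75,0.85,0],[0,0,0.8],-0.34],[[0.75,0.85,0],[0,0,0.8],-0.34]])

```text
clock: 1.3
tcp_pos: [0.4437, -0.2155, 0.2505]
orientation: [0.0, 0.774, 0.634, 0.0]
wrist_force: [0.5, -1.0, -0.0]
finger_gap: 0.0283
```

move_arm(commands=[[[0.78,0.8,0],[0,0,0.71],-0.34],[[0.78,0.8,0],[0,0,0.71],-0.34],[[0,0,0],[1,0,0],-0.34],[[0,0,0],[1,0,0],-0.34],[[0,0,0],[1,0,0],-0.34]])

```text
clock: 1.8
tcp_pos: [0.5063, -0.1515, 0.2515]
orientation: [-0.148, 0.692, 0.691, 0.149]
wrist_force: [-0.7, -0.2, -0.2]
finger_gap: 0.0281
```

move_arm(commands=[[[0,0,-0.5],[1,0,0],-0.34],[[0,0,-1],[0.5,0,0],-0.34],[[0,0,-1],[0,0,0],-0.34],[[0,0,0],[0,0,0],-0.34]])

```text
clock: 2.2
tcp_pos: [0.5028, -0.1522, 0.1453]
orientation: [-0.223, 0.675, 0.669, 0.217]
wrist_force: [-1.3, 0.1, -0.1]
finger_gap: 0.0282
```

```bash
python3 - <<'E'
from m import *
from scipy.spatial.transform import Rotation as R
t=shot('top','top1'); s=shot('side','side1')
st=env.get_state(); q=st['orientation']; Rm=R.from_quat(np.r_[q[1:],q[0]]).as_matrix()
print(Rm.round(3), st['tcp_pos'], st['joint_pos'].round(2), env.tcp_to_tips)
tip=st['tcp_pos']+env.tcp_to_tips*Rm[:,2]; print('tip',tip)
E
```

```text
[[ 0.006  1.    -0.001]
 [ 0.808 -0.004  0.589]
 [ 0.589 -0.004 -0.808]] [ 0.50485358 -0.15268662  0.15081024] [-0.7   0.56  0.    1.45  0.47  0.77] 0.019
tip [ 0.50483792 -0.14149683  0.13545483]
```

View pics/side1.png

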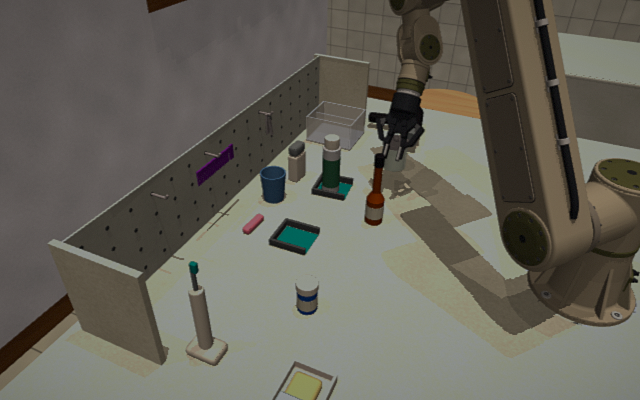

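View pics/top1.png

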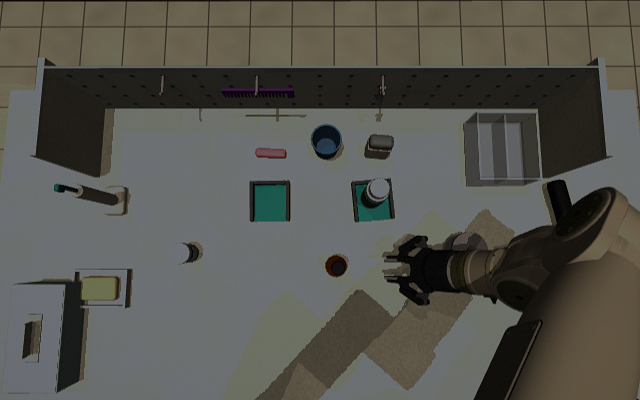

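move_arm(commands=[[[0,0,-0.9],[0,0,0],-0.34],[[0,0,-0.9],[0,0,0],-0.34],[[0,0,-0.8],[0,0,0],-0.34],[[0,0,-0.3],[0,0,0],-0.34],[[0,0,0],[0,0,0],-0.34]])

```text
clock: 2.8
tcp_pos: [0.5055, -0.1529, 0.0353]
orientation: [-0.219, 0.674, 0.671, 0.218]
wrist_force: [-0.5, -0.2, -0.2]
finger_gap: 0.0282
```

```bash
cat > z.py <<'E'
from m import *
from scipy.spatial.transform import Rotation as R
import sys
def pose():
    st=env.get_state(); q=st['orientation']; return st['tcp_pos'],R.from_quat(np.r_[q[1:],q[0]]).as_matrix(),st
def zoom(c,u,v,w,h,f,fn,pts=()):
    im=cv2.resize(c['frame'][v:v+h,u:u+w],None,fx=f,fy=f,interpolation=cv2.INTER_CUBIC)
    im=cv2.convertScaleAbs(im,alpha=1.6)
    for p in pts: 
        a=(proj(c,p)-[u,v]+.5)*f; cv2.circle(im,tuple(int(x) for x in a),3,(255,0,255),1)
    cv2.imwrite('pics/'+fn+'.png',im[:,:,::-1])
E
python3 - <<'E'
from z import *
p,Rm,st=pose(); tip=p+.019*Rm[:,2]; print('tcp',p,'tip',tip,'front',tip+.011*Rm[:,0],st['wrist_force'],st['joint_pos'].round(2))
pts=[tip+sy*Rm[:,1]*.014+sx*Rm[:,0]*.011 for sy in(-1,1) for sx in(-1,1)]
t=shot('top'); s=shot('side')
zoom(s,340,110,100,130,5,'side2',pts); zoom(t,310,220,160,100,5,'top2',pts)
E
```

```text
tcp [ 0.50550575 -0.15286489  0.03531747] tip [ 0.50550745 -0.14169957  0.01994426] front [ 0.50555111 -0.13279936  0.02640835] [-0.53066706 -0.1910298  -0.21178433] [-0.7   0.67 -0.11  1.22  0.47  0.77]
```

View pics/side2.png

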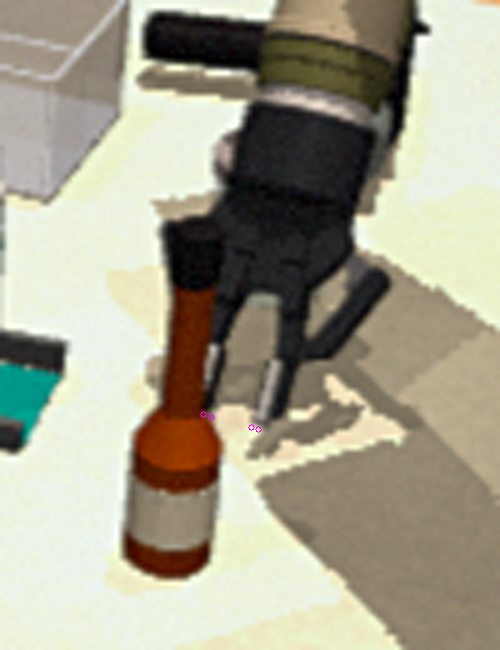

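View pics/top2.png

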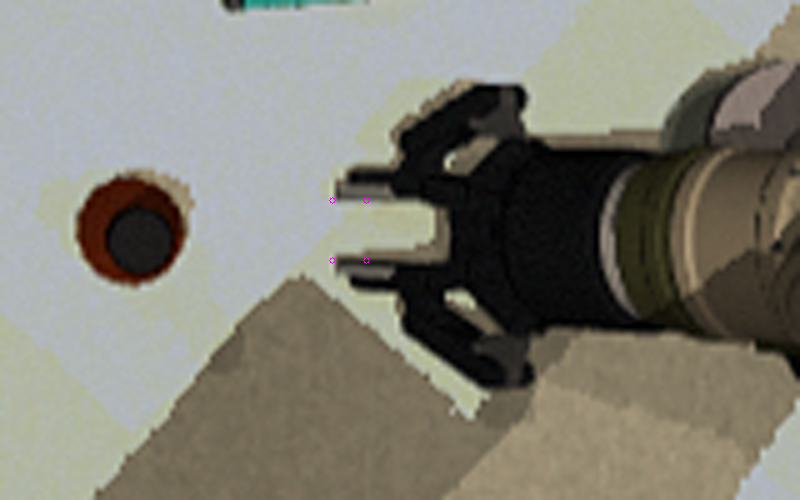

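move_arm(commands=[[[0,0,-0.33],[0,0,0],-0.34],[[0,0.5,0],[0,0,0],-0.34],[[0,0.5,0],[0,0,0],-0.34],[[0,0.4,0],[0,0,0],-0.34],[[0,0,0],[0,0,0],-0.34]])

```text
clock: 3.4
tcp_pos: [0.5048, -0.0952, 0.0217]
orientation: [-0.219, 0.673, 0.672, 0.218]
wrist_force: [0.2, -0.3, 0.1]
finger_gap: 0.0287
```

```bash
python3 - <<'E'
from z import *
p,Rm,st=pose(); tip=p+.013*Rm[:,2]; print('tcp',p,'tip',tip,'front',tip+.011*Rm[:,0],st['wrist_force'])
pts=[tip+sy*Rm[:,1]*.014+sx*Rm[:,0]*.011 for sy in(-1,1) for sx in(-1,1)]
t=shot('top'); s=shot('side')
zoom(s,340,110,100,130,5,'side3',pts); zoom(t,310,220,160,100,5,'top3',pts)
E
```

```text
tcp [ 0.50478793 -0.09518451  0.02166357] tip [ 0.50477243 -0.08754111  0.01114795] front [ 0.50480365 -0.07864329  0.01761539] [ 0.18365173 -0.29820988  0.07453762]
```

View pics/side3.png

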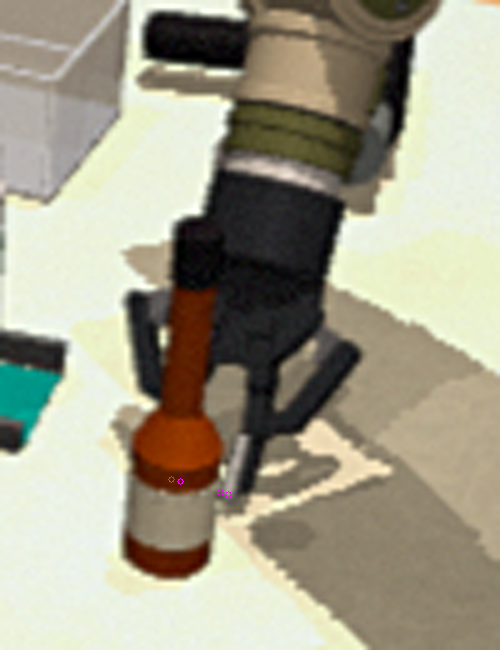

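View pics/top3.png

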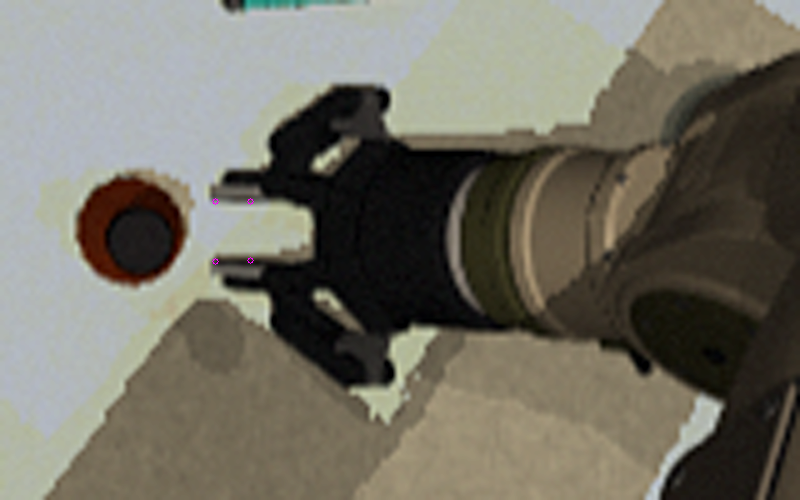

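move_arm(commands=[[[0,0.15,0],[0,0,0],-0.34],[[0,0.15,0],[0,0,0],-0.34],[[0,0.1,0],[0,0,0],-0.34],[[0,0.1,0],[0,0,0],-0.34],[[0,0.1,0],[0,0,0],-0.34]])

```text
clock: 4.0
tcp_pos: [0.5052, -0.073, 0.021]
orientation: [-0.219, 0.674, 0.671, 0.218]
wrist_force: [0.5, -2.2, 0.6]
finger_gap: 0.0283
```

move_arm(commands=[[[0,0.1,0],[0,0,0],-0.34],[[0,0.1,0],[0,0,0],-0.34],[[0,0.1,0],[0,0,0],-0.34],[[0,0.1,0],[0,0,0],-0.34],[[0,0.1,0],[0,0,0],-0.34]])

```text
clock: 4.5
tcp_pos: [0.5051, -0.0528, 0.0211]
orientation: [-0.219, 0.674, 0.671, 0.218]
wrist_force: [-0.6, -2.3, -0.7]
finger_gap: 0.0279
```

```bash
python3 - <<'E'
from z import *
p,Rm,st=pose(); tip=p+.013*Rm[:,2]; print('tcp',p,'tip',tip,'front',tip+.011*Rm[:,0],st['wrist_force'])
t=shot('top'); s=shot('side')
zoom(s,320,110,120,130,4,'side4'); zoom(t,290,220,160,100,4,'top4')
a=cv2.imread('pics/side4.png'); b=cv2.imread('pics/top4.png'); b=cv2.resize(b,None,fx=.5,fy=.5); 
o=np.zeros((520,800,3),np.uint8); o[:,:480]=a; o[:200,480:800]=b; cv2.imwrite('pics/c4.png',o)
E
```

```text
tcp [ 0.50510301 -0.05277708  0.02111795] tip [ 0.50510423 -0.04513753  0.01059953] front [ 0.50515604 -0.03623743  0.0170637 ] [-0.57577365 -2.325731   -0.69731644]
```

View pics/c4.png

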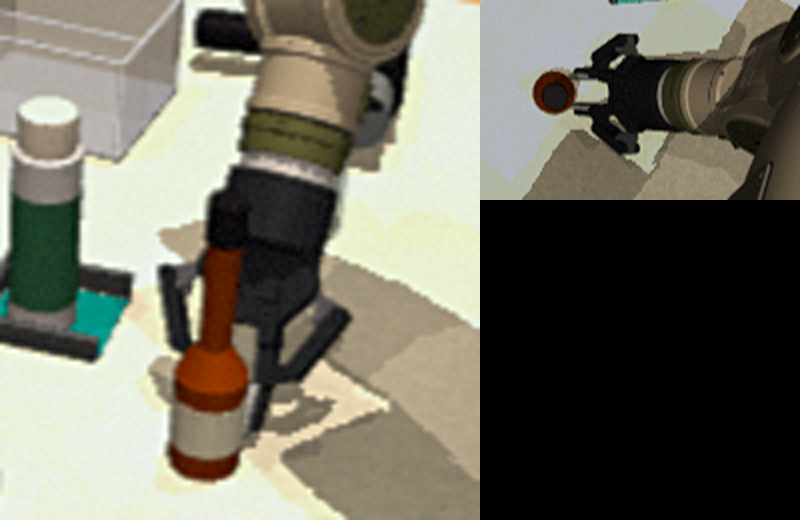

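move_arm(commands=[[[0,0.12,0],[0,0,0],-0.34],[[0,0.12,0],[0,0,0],-0.34],[[0,0.12,0],[0,0,0],-0.34],[[0,0.12,0],[0,0,0],-0.34],[[0,0.12,0],[0,0,0],-0.34]])

```text
clock: 5.1
tcp_pos: [0.505, -0.0286, 0.0211]
orientation: [-0.219, 0.674, 0.671, 0.218]
wrist_force: [0.2, -2.3, 0.6]
finger_gap: 0.0278
```

move_arm(commands=[[[0,0.12,0],[0,0,0],-0.34],[[0,0.12,0],[0,0,0],-0.34],[[0,0.12,0],[0,0,0],-0.34],[[0,0.12,0],[0,0,0],-0.34],[[0,0.12,0],[0,0,0],-0.34]])

```text
clock: 5.6
tcp_pos: [0.5051, -0.0047, 0.0211]
orientation: [-0.219, 0.674, 0.671, 0.218]
wrist_force: [0.1, -1.1, -0.2]
finger_gap: 0.0278
```

move_arm(commands=[[[0,0.12,0],[0,0,0],-0.34],[[0,0.12,0],[0,0,0],-0.34],[[0,0.12,0],[0,0,0],-0.34],[[0,0.12,0],[0,0,0],-0.34],[[0,0.12,0],[0,0,0],-0.34]])

```text
clock: 6.1
tcp_pos: [0.5051, 0.0194, 0.0211]
orientation: [-0.219, 0.674, 0.671, 0.218]
wrist_force: [-0.3, -2.8, -0.1]
finger_gap: 0.0283
```

move_arm(commands=[[[0,0.12,0],[0,0,0],-0.34],[[0,0.12,0],[0,0,0],-0.34],[[0,0.12,0],[0,0,0],-0.34],[[0,0.12,0],[0,0,0],-0.34],[[0,0.12,0],[0,0,0],-0.34]])

```text
clock: 6.6
tcp_pos: [0.5051, 0.0434, 0.0211]
orientation: [-0.219, 0.674, 0.671, 0.218]
wrist_force: [0.0, -1.9, -0.6]
finger_gap: 0.0282
```

```bash
cat > look.py <<'E'
from z import *
n,u,v,u2,v2=sys.argv[1],*map(int,sys.argv[2:6])
p,Rm,st=pose(); tip=p+.013*Rm[:,2]; print('tcp',p,'front',tip+.011*Rm[:,0],tip-.011*Rm[:,0],st['wrist_force'],st['joint_pos'].round(2))
t=shot('top'); s=shot('side')
zoom(s,u,v,120,130,4,'a'); zoom(t,u2,v2,80,100,4,'b')
a=cv2.imread('pics/a.png'); b=cv2.imread('pics/b.png')
o=np.zeros((520,800,3),np.uint8); o[:,:480]=a; o[:400,480:800]=b; cv2.imwrite('pics/%s.png'%n,o)
# bottle in top view: amber + black disc, cap circle
f=t['frame'].astype(int); m=((f[:,:,0]-f[:,:,2]>25)&(f[:,:,0]<140)&(f[:,:,1]<0.55*f[:,:,0])).astype(np.uint8)
m[:165]=0
k=[c for c in cv2.findContours(m,0,2)[0] if cv2.contourArea(c)>15]
if k:
    for c in k: print(cv2.boundingRect(c),cv2.contourArea(c))
    (cu,cv),r=cv2.minEnclosingCircle(max(k,key=cv2.contourArea)); print('amber circle',cu,cv,r,'->',ray(t,cu,cv,.065))
E
python3 look.py c5 290 130 240 200
```

```text
tcp [0.50507185 0.04335655 0.02111991] front [0.50512479 0.05989694 0.01706868] [0.50502044 0.0420991  0.00413709] [ 0.02919585 -1.89757675 -0.56771837] [-0.39  0.53 -0.4   0.91  0.57  1.1 ]
(275, 256, 20, 21) 124.5
amber circle 284.0434875488281 265.8043518066406 10.240524291992188 -> [0.50547637 0.07886131 0.065     ]
```

View pics/c5.png

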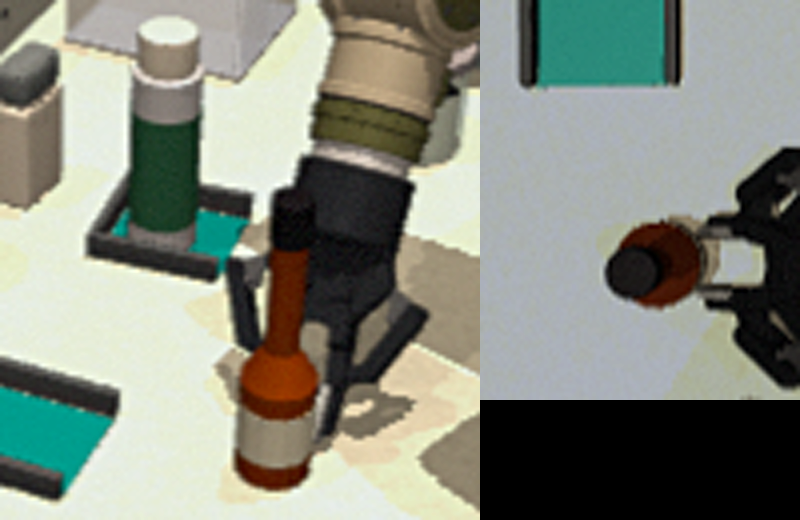

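move_arm(commands=[[[0,0.12,0],[0,0,0],-0.34],[[0,0.12,0],[0,0,0],-0.34],[[0,0.12,0],[0,0,0],-0.34],[[0,0.12,0],[0,0,0],-0.34],[[0,0.12,0],[0,0,0],-0.34]])

```text
clock: 7.2
tcp_pos: [0.5051, 0.0674, 0.0211]
orientation: [-0.219, 0.674, 0.671, 0.218]
wrist_force: [0.8, -2.5, 1.0]
finger_gap: 0.0285
```

move_arm(commands=[[[0,0.12,0],[0,0,0],-0.34],[[0,0.12,0],[0,0,0],-0.34],[[0,0.12,0],[0,0,0],-0.34],[[0,0.1,0],[0,0,0],-0.34],[[0,0,0],[0,0,0],-0.34]])

```text
clock: 7.7
tcp_pos: [0.5049, 0.0861, 0.0212]
orientation: [-0.219, 0.674, 0.671, 0.218]
wrist_force: [0.7, -0.2, -0.2]
finger_gap: 0.0282
```

```bash
python3 look.py c6 290 130 240 200
```

```text
tcp [0.50489176 0.08609865 0.02120867] front [0.50493245 0.10264114 0.01716586] [0.50484237 0.08484981 0.00422521] [ 0.67340601 -0.22803944 -0.18119084] [-0.31  0.51 -0.44  0.84  0.59  1.19]
(256, 256, 19, 21) 124.5
amber circle 264.4611511230469 265.6941833496094 10.320014953613281 -> [0.50555933 0.12299196 0.065     ]
```

move_arm(commands=[[[0,-0.3,0],[0,0,0],-0.34],[[0,-0.9,0],[0,0,0],-0.34],[[0,-0.9,0],[0,0,0],-0.34],[[-0.6,-0.6,0.8],[0,0,0],-0.34],[[-0.6,0,1],[0,0,0],-0.34]])

```text
clock: 8.3
tcp_pos: [0.4566, -0.0259, 0.0922]
orientation: [-0.22, 0.675, 0.669, 0.218]
wrist_force: [0.9, 1.0, 1.2]
finger_gap: 0.0283
```

```bash
python3 - <<'E'
from z import *
p,Rm,st=pose(); th=np.deg2rad(36); s,c=np.sin(th),np.cos(th)
R2=np.array([[-c,0,s],[0,1,0],[-s,0,-c]]); rv=R.from_matrix(R2@Rm.T).as_rotvec(); print(p,np.rad2deg(rv),np.rad2deg(rv)/8)
for k in np.linspace(0,1,7): print((R.from_rotvec(rv*k).as_matrix()@Rm)[:,2].round(2))
E
```

```text
[ 0.45663879 -0.0258612   0.09222724] [-55.98534107 -55.98326337  77.37857294] [-6.99816763 -6.99790792  9.67232162]
[ 0.    0.59 -0.81]
[ 0.02  0.45 -0.89]
[ 0.09  0.31 -0.95]
[ 0.19  0.19 -0.96]
[ 0.31  0.09 -0.95]
[ 0.45  0.02 -0.89]
[ 0.59 -0.   -0.81]
```

move_arm(commands=[[[-0.4,0,0.9],[-0.5,-0.5,0.69],-0.34],[[-0.4,0,0.9],[-0.5,-0.5,0.69],-0.34],[[-0.4,0,0.8],[-0.5,-0.5,0.69],-0.34],[[-0.4,0,0.5],[-0.5,-0.5,0.69],-0.34],[[0,0,0],[-0.5,-0.5,0.69],-0.34]])

```text
clock: 8.8
tcp_pos: [0.3929, -0.0237, 0.2201]
orientation: [-0.024, 0.475, 0.866, 0.153]
wrist_force: [0.3, -0.0, 0.2]
finger_gap: 0.0281
```

move_arm(commands=[[[0,0,0],[-0.5,-0.5,0.69],-0.34],[[0,0,0],[-0.5,-0.5,0.69],-0.34],[[0,0,0],[-0.5,-0.5,0.69],-0.34],[[0,0,0],[-0.5,-0.5,0.69],-0.34],[[0,0.3,0],[-0.5,-0.5,0.69],-0.34]])

```text
clock: 9.3
tcp_pos: [0.3932, -0.0117, 0.2175]
orientation: [0.169, 0.221, 0.958, 0.071]
wrist_force: [0.2, 0.5, -0.4]
finger_gap: 0.0281
```

move_arm(commands=[[[0,0.6,0],[-0.5,-0.5,0.69],-0.34],[[0,0.6,0],[-0.5,-0.5,0.69],-0.34],[[0,0.6,0],[-0.5,-0.5,0.69],-0.34],[[0,0.6,0],[-0.5,-0.5,0.69],-0.34],[[0,0,0],[0,0,0],-0.34]])

```text
clock: 9.8
tcp_pos: [0.3903, 0.0877, 0.2151]
orientation: [0.309, -0.005, 0.951, 0.0]
wrist_force: [-1.0, -0.2, -0.4]
finger_gap: 0.0288
```

```bash
python3 look.py c7 280 120 240 200;python3 - <<'E'
from z import *
p,Rm,st=pose(); th=np.deg2rad(36); s,c=np.sin(th),np.cos(th)
R2=np.array([[-c,0,s],[0,1,0],[-s,0,-c]]); rv=R.from_matrix(R2@Rm.T).as_rotvec(); print(p,np.rad2deg(rv)/8)
print(Rm.round(3))
E
```

```text
tcp [0.39025605 0.08765634 0.2151322 ] front [0.38900592 0.08759755 0.19814886] [0.40679751 0.08780678 0.21108778] [-0.95939999 -0.15520755 -0.43041753] [ 0.03 -0.5  -0.96  0.48 -0.01  0.01]
(260, 267, 15, 9) 56.5
(256, 256, 14, 6) 30.0
amber circle 267.0 271.0 8.062357902526855 -> [0.49380365 0.11702981 0.065     ]
[0.39238401 0.08557012 0.21684629] [ 0.01095145  0.00484003 -0.023583  ]
[[-0.809 -0.003  0.588]
 [-0.004  1.     0.001]
 [-0.588 -0.002 -0.809]]
```

View pics/c7.png

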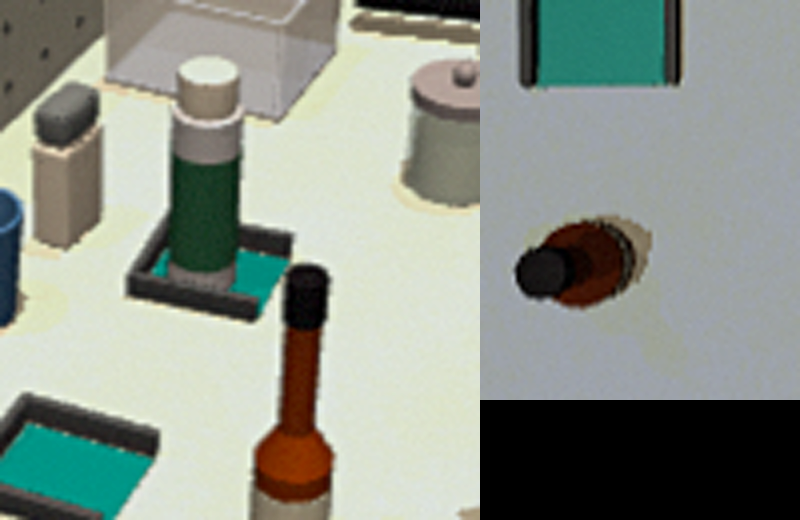

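```bash
python3 - <<'E'
from z import *
t=shot('top'); s=shot('side')
print('cap',ray(t,256.4,267.9,.2), 'body',ray(t,265.8,265.7,.065))
for b in ((.5055,.122),(.5055,.117)): print([proj(t,[b[0],b[1],z]).round(1).tolist() for z in(0,.072,.2)],[proj(s,[b[0],b[1],z]).round(1).tolist() for z in(0,.072,.2)])
zoom(t,240,245,50,45,12,'t8'); zoom(s,325,170,60,110,5,'s8')
a=cv2.imread('pics/t8.png');b=cv2.imread('pics/s8.png');o=np.zeros((550,900,3),np.uint8);o[:540,:600]=a;o[:,600:]=b;cv2.imwrite('pics/c8.png',o[:, :900][:, 50:850])
E
```

```text
cap [0.50536333 0.11941426 0.2       ] body [0.50555747 0.11997365 0.065     ]
[[268.7, 264.9], [264.5, 265.8], [255.1, 267.8]] [[351.3, 256.5], [353.0, 233.5], [356.3, 188.1]]
[[270.8, 264.9], [266.7, 265.8], [257.7, 267.8]] [[352.1, 255.2], [353.8, 232.2], [357.2, 186.9]]
```

View pics/c8.png

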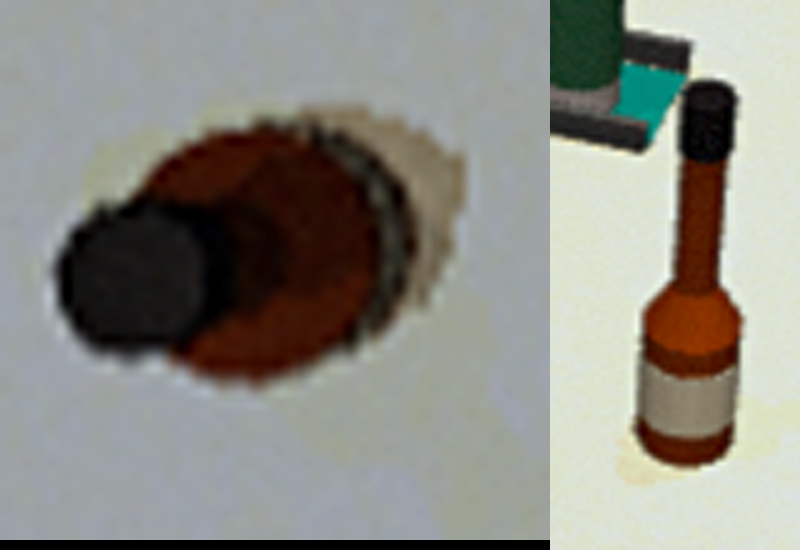

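move_arm(commands=[[[0,0.91,0],[0,0,0],-0.34],[[0.2,0,-0.9],[0,0,0],-0.34],[[0.2,0,-0.9],[0,0,0],-0.34],[[0.2,0,-0.9],[0,0,0],-0.34],[[0,0,0],[0,0,0],-0.34]])

```text
clock: 10.5
tcp_pos: [0.4336, 0.1292, 0.1266]
orientation: [0.293, 0.001, 0.956, -0.005]
wrist_force: [0.3, -0.3, 0.2]
finger_gap: 0.0282
```

```bash
python3 look.py c9 310 170 240 200
```

```text
tcp [0.43361967 0.12922222 0.12663407] front [0.43179277 0.12907328 0.10970361] [0.4500146 0.1290883 0.122031 ] [ 0.31332617 -0.28106907  0.23540247] [ 0.18 -0.19 -1.02  0.15 -0.11  0.15]
(260, 267, 15, 9) 56.0
(256, 256, 14, 6) 30.0
amber circle 267.0 270.5 7.826338291168213 -> [0.49491175 0.11705231 0.065     ]
```

View pics/c9.png

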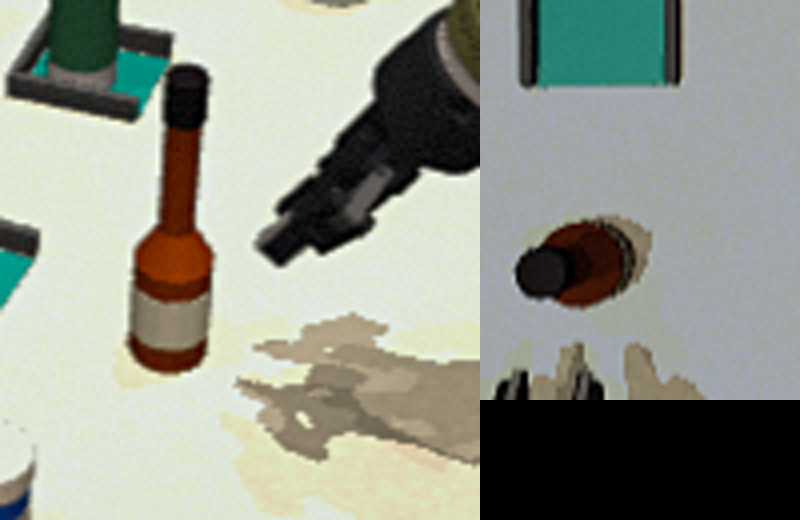

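```bash
cat > tgt.py <<'E'
from z import *
p,Rm,st=pose(); th=np.deg2rad(float(sys.argv[1])); s,c=np.sin(th),np.cos(th)
R2=np.array([[-c,0,s],[0,1,0],[-s,0,-c]]); rv=R.from_matrix(R2@Rm.T).as_rotvec(); print(p,np.rad2deg(rv)/8,st['joint_pos'].round(3), st['wrist_force'].round(1))
E
python3 tgt.py 31
```

```text
[0.43262578 0.12915384 0.12876247] [0.06564044 0.40612952 0.03474539] [ 0.183 -0.199 -1.025  0.156 -0.113  0.151] [ 0.1 -0.1 -0.1]
```

move_arm(commands=[[[0.3,-0.17,0],[0.07,0.41,0.03],-0.34],[[0,0,-0.5],[0,0,0],-0.34],[[0,0,0],[0,0,0],-0.34]])

```text
clock: 10.9
tcp_pos: [0.444, 0.1224, 0.1096]
orientation: [0.268, 0.0, 0.963, 0.001]
wrist_force: [-1.3, -1.2, -0.7]
finger_gap: 0.0284
```

```bash
python3 tgt.py 31
```

```text
[0.44396296 0.12239043 0.10959214] [-0.00932287  0.01441282  0.00349177] [ 0.138 -0.129 -0.997  0.164 -0.07   0.119] [-1.3 -1.2 -0.7]
```

Commands are followed exactly now. I descend further, in smaller steps.

move_arm(commands=[[[0,0,-0.5],[0,0,0],-0.34],[[0,0,-0.5],[0,0,0],-0.34],[[0,0,-0.5],[0,0,0],-0.34],[[0,0,-0.3],[0,0,0],-0.34],[[0,0,0],[0,0,0],-0.34]])

```text
clock: 11.4
tcp_pos: [0.4604, 0.1307, 0.051]
orientation: [0.257, 0.0, 0.967, -0.002]
wrist_force: [0.1, -0.6, -0.2]
finger_gap: 0.0282
```

```bash
python3 tgt.py 31; python3 look.py c10 310 170 240 200
```

```text
[0.46044049 0.13073043 0.05098613] [ 0.0326443  -0.15711095  0.01395399] [ 0.158  0.048 -1.026 -0.016 -0.083  0.137] [ 0.1 -0.6 -0.2]
tcp [0.46044049 0.13073043 0.05098613] front [0.45733904 0.13065964 0.0342417 ] [0.47644074 0.13067336 0.04515613] [ 0.06156249 -0.5537981  -0.21180236] [ 0.16  0.05 -1.03 -0.02 -0.08  0.14]
(259, 263, 16, 14) 60.0
(256, 256, 14, 6) 30.0
amber circle 266.5 269.0 9.013978004455566 -> [0.49823395 0.11824573 0.065     ]
```

View pics/c10.png

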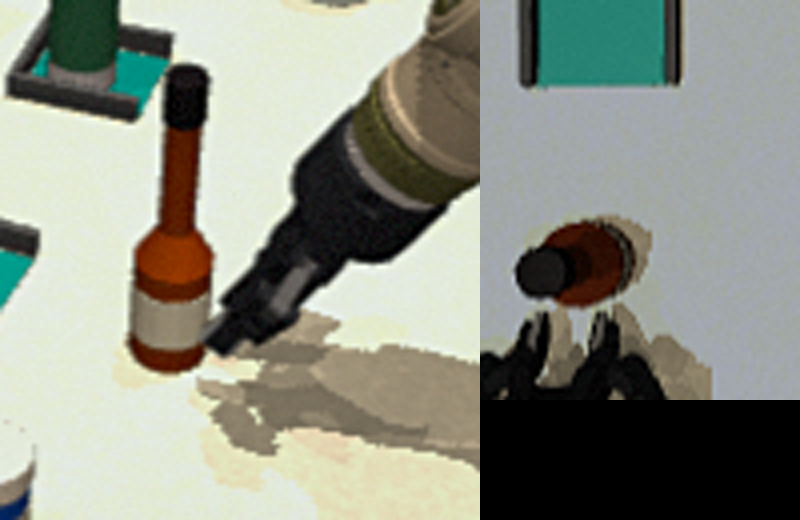

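```bash
python3 - <<'E'
from z import *
from scipy.optimize import least_squares
D=[([.313931,.045113,1.303627],(.14266,-.55658,.2495)),([.048,-1.026,-.016],(.46044,.13073,.05099)),([-.199,-1.025,.156],(.43263,.12915,.12876)),([-.129,-.997,.164],(.44396,.12239,.10959)),([-.5,-.96,.48],(.3905,.0873,.2154))]
def fk(P,q):
    H,a,al,b,be,L,e=P; q2,q3,q4=q
    # angles from vertical for link1; 
    t1=q2+al; t2=q2-q3+be; t3=q2-q3+q4  # pitch: t3=pi/2 => down ; use elevation below horizontal
    r=a*np.sin(t1)+b*np.cos(t2)+L*np.cos(t3)+e*np.sin(t3); z=H+a*np.cos(t1)-b*np.sin(t2)-L*np.sin(t3)+e*np.cos(t3); return r,z
def res(P):
    o=[]
    for q,p in D:
        r,z=fk(P[:7],q); R_=np.sqrt(max(p[0]**2+p[1]**2-P[7]**2,0)); o+=[r-R_,z-p[2]]
    prior=[(P[0]-.3)*.02,(P[1]-.35)*.02,P[2]*.02,(P[3]-.35)*.02,P[4]*.02,(P[5]-.28)*.02,P[6]*.05,(P[7]-.078)*.3]
    return np.r_[o,prior]
s=least_squares(res,[.3,.35,0,.35,0,.28,0,.078]); P=s.x; print(P.round(3),(s.fun[:10]*1e3).round(1))
for lean in (10,15,18,20,22,25,28,31):
    t3=np.pi/2-np.deg2rad(lean)
    for q3 in(-1.0,):
        best=[]
        for q2 in np.linspace(-.8,1.6,2000):
            r,z=fk(P[:7],(q2,q3,t3-q2+q3)); best.append((abs(z-.021),r,q2,t3-q2+q3))
        m=min(best); print(lean,'xmin at y=.122',np.sqrt(m[1]**2+P[7]**2-.122**2).round(3),'q2,q4',m[2:],m[0])
E
```

```text
[ 0.224  0.501 -0.012  0.411 -0.141  0.401  0.013  0.078] [ 0.1 -0.2 -1.3  0.7  2.2 -0.9 -0.2 -0.  -0.8  0.5]
10 xmin at y=.122 0.332 q2,q4 (np.float64(0.0008004002001000821), np.float64(0.3954630013953635)) 0.00010001629395631206
15 xmin at y=.122 0.374 q2,q4 (np.float64(0.034417208604302196), np.float64(0.274579730391445)) 0.0001448513229382227
18 xmin at y=.122 0.399 q2,q4 (np.float64(0.05842921460730366), np.float64(0.19820784682861348)) 3.185593503020681e-05
20 xmin at y=.122 0.415 q2,q4 (np.float64(0.07643821910955484), np.float64(0.14529225728647566)) 1.036474569062612e-05
22 xmin at y=.122 0.432 q2,q4 (np.float64(0.09564782391195603), np.float64(0.09117606744418794)) 0.000115540266031125
25 xmin at y=.122 0.456 q2,q4 (np.float64(0.12806403201600802), np.float64(0.006399981780306208)) 2.847366678088159e-05
28 xmin at y=.122 0.481 q2,q4 (np.float64(0.16288144072036026), np.float64(-0.08077730448387599)) 5.072618457714617e-05
31 xmin at y=.122 0.504 q2,q4 (np.float64(0.20010005002501252), np.float64(-0.1703557913483582)) 3.9927601735122165e-06
```

```bash
python3 tgt.py 24
```

```text
[0.46056278 0.13081487 0.05170123] [0.0322383  0.72700433 0.01050486] [ 0.158  0.046 -1.026 -0.016 -0.083  0.137] [-0.2  0.5  0.1]
```

move_arm(commands=[[[0,0,0.1],[0.03,0.73,0.01],-0.66],[[-0.2,-0.22,0],[0,0,0],-0.66],[[0,0,0],[0,0,0],-0.66]])

```text
clock: 11.8
tcp_pos: [0.4531, 0.1214, 0.0561]
orientation: [0.21, 0.0, 0.978, -0.0]
wrist_force: [-0.4, 0.1, -0.8]
finger_gap: 0.0146
```

```bash
python3 tgt.py 24
```

```text
[0.45313887 0.12142305 0.05605916] [0.00340173 0.02624003 0.00596096] [ 0.121  0.039 -0.946  0.166 -0.05   0.111] [-0.4  0.1 -0.8]
```

move_arm(commands=[[[0,0,-0.4],[0,0,0],-0.66],[[0,0,-0.35],[0,0,0],-0.66],[[0,0,0],[0,0,0],-0.66]])

```text
clock: 12.1
tcp_pos: [0.4504, 0.1218, 0.0232]
orientation: [0.207, -0.0, 0.978, -0.0]
wrist_force: [-0.8, 1.0, -0.2]
finger_gap: 0.0144
```

```bash
python3 tgt.py 24; python3 look.py c11 310 170 240 200
```

```text
[0.45040645 0.12176655 0.02318252] [ 0.00562277 -0.01651236  0.00037875] [ 0.122  0.11  -0.989  0.058 -0.05   0.112] [-0.8  1.  -0.2]
tcp [0.45040645 0.12176655 0.02318252] front [0.44560734 0.12175397 0.00684335] [0.46572592 0.12175991 0.01574519] [-0.82062817  1.03926849 -0.19051235] [ 0.12  0.11 -0.99  0.06 -0.05  0.11]
(259, 265, 16, 11) 58.0
(256, 256, 14, 6) 30.0
amber circle 266.5 270.0 8.500100135803223 -> [0.49601598 0.11820032 0.065     ]
```

View pics/c11.png

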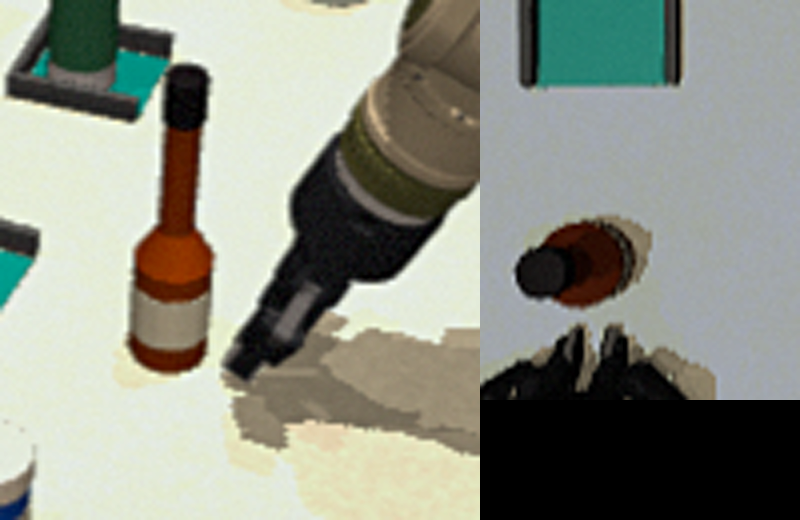

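move_arm(commands=[[[0.12,0,0],[0,0,0],-0.66],[[0.12,0,0],[0,0,0],-0.66],[[0.1,0,0],[0,0,0],-0.66],[[0.1,0,0],[0,0,0],-0.66],[[0.1,0,0],[0,0,0],-0.66]])

```text
clock: 12.7
tcp_pos: [0.4735, 0.1224, 0.0244]
orientation: [0.206, -0.0, 0.978, -0.0]
wrist_force: [-5.0, 0.7, 4.5]
finger_gap: 0.0144
```

move_arm(commands=[[[0.1,0,0],[0,0,0],-0.66],[[0.1,0,0],[0,0,0],-0.66],[[0.1,0,0],[0,0,0],-0.66],[[0.1,0,0],[0,0,0],-0.66],[[0.1,0,0],[0,0,0],-0.66]])

```text
clock: 13.2
tcp_pos: [0.4934, 0.1223, 0.0244]
orientation: [0.206, -0.0, 0.978, -0.0]
wrist_force: [-5.6, -0.0, 5.7]
finger_gap: 0.0142
```

```bash
python3 tgt.py 24; python3 look.py c12 290 160 240 180
```

```text
[0.49337975 0.1222961  0.02437553] [ 0.00360348 -0.0220563  -0.00505271] [ 0.11   0.175 -0.899  0.083 -0.044  0.1  ] [-5.6 -0.   5.7]
tcp [0.49337975 0.1222961  0.02437553] front [0.488568   0.1222845  0.00804008] [0.50869346 0.12230318 0.01692634] [-5.63862188 -0.04829593  5.65140767] [ 0.11  0.18 -0.9   0.08 -0.04  0.1 ]
(258, 253, 18, 12) 68.5
(258, 244, 13, 5) 22.0
amber circle 266.5 257.0 9.394247055053711 -> [0.52495976 0.11879288 0.065     ]
```

View pics/c12.png

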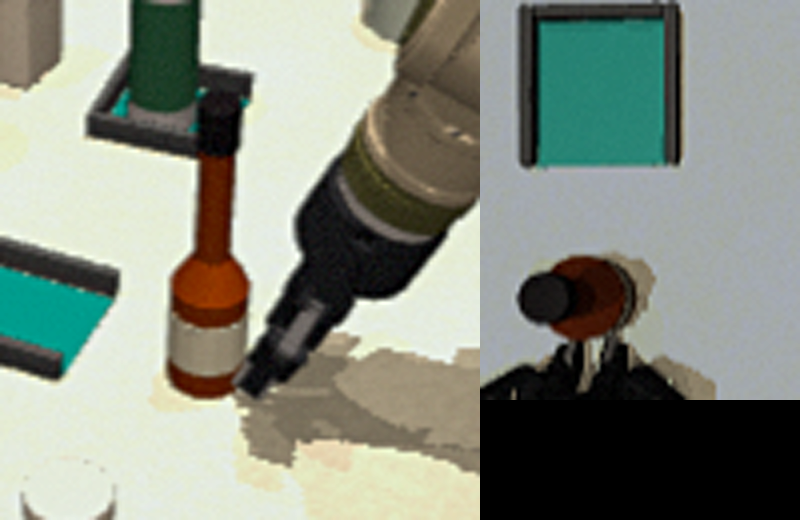

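move_arm(commands=[[[-0.15,0,0],[0,0,0],-0.66],[[0,0,0],[0,0,0],-0.66]])

```text
clock: 13.5
tcp_pos: [0.4875, 0.1222, 0.0246]
orientation: [0.207, -0.0, 0.978, -0.0]
wrist_force: [0.1, -0.1, -0.6]
finger_gap: 0.0145
```

move_arm(commands=[[[0,0,0.08],[0,0,0],-0.66],[[0,0,0],[0,0,0],-0.66]])

```text
clock: 13.7
tcp_pos: [0.4889, 0.1223, 0.0287]
orientation: [0.208, -0.0, 0.978, -0.0]
wrist_force: [0.6, -0.0, -0.4]
finger_gap: 0.0144
```

move_arm(commands=[[[0.1,0,0],[0,0,0],-0.66],[[0.1,0,0],[0,0,0],-0.66],[[0.1,0,0],[0,0,0],-0.66]])

```text
clock: 14.0
tcp_pos: [0.4996, 0.1222, 0.0275]
orientation: [0.207, -0.0, 0.978, -0.0]
wrist_force: [-6.2, -0.9, 3.7]
finger_gap: 0.0144
```

```bash
python3 tgt.py 24; python3 look.py c13 290 160 240 180
```

```text
[0.49963707 0.12222982 0.02752773] [ 0.0033877  -0.02039877 -0.00362718] [ 0.108  0.178 -0.882  0.097 -0.044  0.098] [-6.2 -0.9  3.7]
tcp [0.49963707 0.12222982 0.02752773] front [0.4948291  0.12221966 0.01119116] [0.5149525  0.12223407 0.02008208] [-6.21183581 -0.88244716  3.74517171] [ 0.11  0.18 -0.88  0.1  -0.04  0.1 ]
(258, 250, 18, 12) 67.5
(258, 242, 12, 4) 16.0
amber circle 266.5 254.5 9.192488670349121 -> [0.53055335 0.1189074  0.065     ]
```

View pics/c13.png

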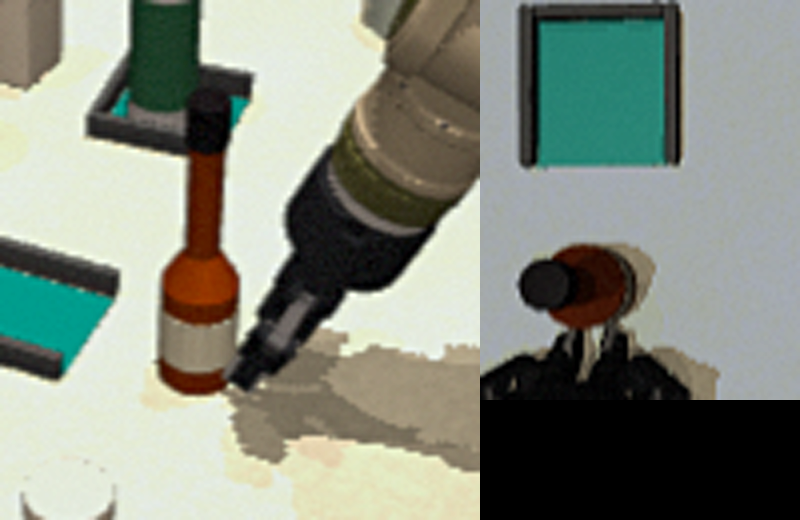

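move_arm(commands=[[[0.1,0,0.01],[0,0,0],-0.66],[[0.12,0,0.01],[0,0,0],-0.66],[[0.12,0,0],[0,0,0],-0.66],[[0.12,0,0],[0,0,0],-0.66],[[0.12,0,0],[0,0,0],-0.66]])

```text
clock: 14.6
tcp_pos: [0.524, 0.1223, 0.0288]
orientation: [0.207, -0.0, 0.978, -0.0]
wrist_force: [-1.4, -0.9, -0.3]
finger_gap: 0.0144
```

move_arm(commands=[[[0.12,0,0],[0,0,0],-0.66],[[0.12,0,0],[0,0,0],-0.66],[[0.12,0,0],[0,0,0],-0.66],[[0.12,0,0],[0,0,0],-0.66],[[0.12,0,0],[0,0,0],-0.66]])

```text
clock: 15.1
tcp_pos: [0.5479, 0.1222, 0.0288]
orientation: [0.207, -0.0, 0.978, -0.0]
wrist_force: [-1.0, 0.4, -1.5]
finger_gap: 0.0148
```

```bash
python3 tgt.py 24; python3 look.py c14 250 150 240 160
```

```text
[0.54786121 0.12223912 0.02877855] [ 0.0027574  -0.00765391 -0.00221621] [ 0.096  0.248 -0.779  0.128 -0.039  0.088] [-1.   0.4 -1.5]
tcp [0.54786121 0.12223912 0.02877855] front [0.54308231 0.12223135 0.01243346] [0.56318986 0.12224101 0.02136018] [-1.04747261  0.36254099 -1.50394945] [ 0.1   0.25 -0.78  0.13 -0.04  0.09]
(256, 227, 20, 13) 103.5
amber circle 265.5 230.0 9.962529182434082 -> [0.58583888 0.12231938 0.065     ]
```

View pics/c14.png

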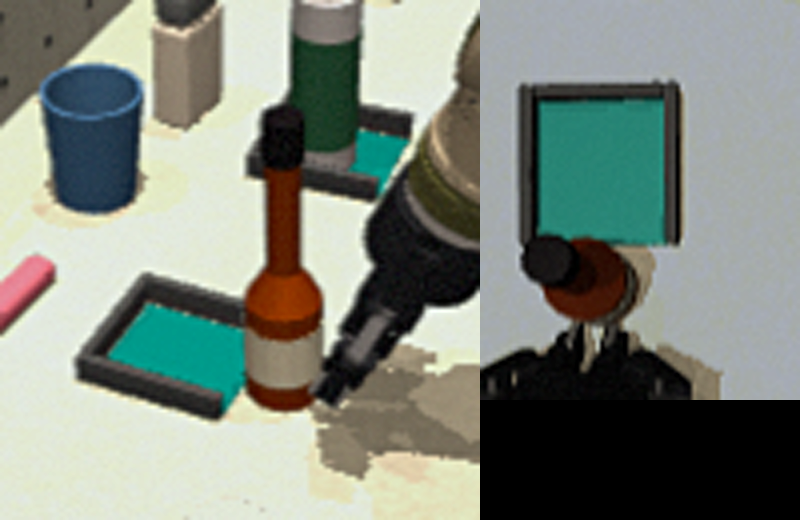

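move_arm(commands=[[[0.12,0,0],[0,0,0],-0.66],[[0.12,0,0],[0,0,0],-0.66],[[0.12,0,0],[0,0,0],-0.66],[[0.12,0,0],[0,0,0],-0.66],[[0.12,0,0],[0,0,0],-0.66]])

```text
clock: 15.7
tcp_pos: [0.5719, 0.1223, 0.0288]
orientation: [0.207, -0.0, 0.978, -0.0]
wrist_force: [-1.6, 0.1, -0.6]
finger_gap: 0.0143
```

move_arm(commands=[[[0.12,0,0],[0,0,0],-0.66],[[0.12,0,0],[0,0,0],-0.66],[[0.12,0,0],[0,0,0],-0.66],[[0.12,0,0],[0,0,0],-0.66],[[0.12,0,0],[0,0,0],-0.66]])

```text
clock: 16.2
tcp_pos: [0.5959, 0.1223, 0.0288]
orientation: [0.207, -0.0, 0.978, -0.0]
wrist_force: [-1.7, -0.0, -0.3]
finger_gap: 0.0144
```

```bash
python3 tgt.py 24; python3 look.py c15 230 140 240 160
```

```text
[0.59586561 0.12227215 0.02878867] [ 0.0024212  -0.00756424 -0.00249569] [ 0.087  0.318 -0.67   0.166 -0.035  0.079] [-1.7 -0.  -0.3]
tcp [0.59586561 0.12227215 0.02878867] front [0.59108692 0.12226496 0.01244351] [0.61119436 0.12227499 0.02137049] [-1.65259168 -0.02766481 -0.33101618] [ 0.09  0.32 -0.67  0.17 -0.04  0.08]
(256, 199, 21, 20) 143.0
amber circle 266.0339050292969 208.690673828125 10.119056701660156 -> [0.63464656 0.12210855 0.065     ]
```

View pics/c15.png

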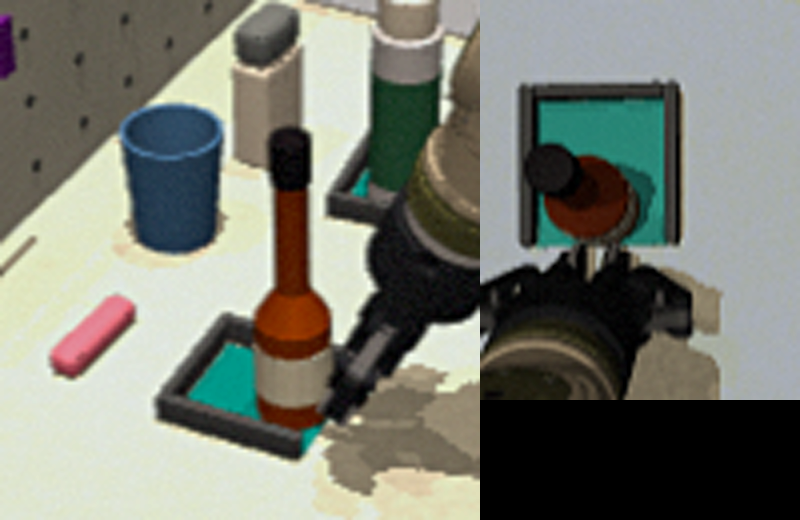

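move_arm(commands=[[[0.12,0,0],[0,0,0],-0.66],[[0.12,0,0],[0,0,0],-0.66],[[0.12,0,0],[0,0,0],-0.66],[[0.12,0,0],[0,0,0],-0.66],[[0.06,0,0],[0,0,0],-0.66]])

```text
clock: 16.8
tcp_pos: [0.6179, 0.1222, 0.0289]
orientation: [0.208, -0.0, 0.978, -0.0]
wrist_force: [-2.6, 0.6, 1.1]
finger_gap: 0.0145
```

move_arm(commands=[[[0,0,0],[0,0,0],-0.66],[[-0.2,0,0],[0,0,0],-0.66],[[-0.6,0,0],[0,0,0],-0.66],[[-0.8,0,0],[0,0,0],-0.66],[[-0.8,0,0.5],[0,0,0],-0.66]])

```text
clock: 17.3
tcp_pos: [0.5179, 0.1219, 0.0466]
orientation: [0.205, -0.0, 0.979, -0.0]
wrist_force: [0.3, -0.0, -0.7]
finger_gap: 0.0149
```

```bash
python3 tgt.py 24; python3 look.py c16 230 140 240 160
```

```text
[0.51786736 0.12190374 0.04663436] [ 5.79093202e-03 -3.83553189e-02 -6.16853491e-05] [ 0.103  0.169 -0.819  0.171 -0.042  0.094] [ 0.3 -0.  -0.7]
tcp [0.51786736 0.12190374 0.04663436] front [0.51301844 0.12189049 0.0303099 ] [0.53316407 0.12189786 0.03915034] [ 0.2911156  -0.03777861 -0.66799067] [ 0.1   0.17 -0.82  0.17 -0.04  0.09]
(257, 198, 20, 11) 105.5
amber circle 266.5 200.5 9.823541641235352 -> [0.65358733 0.12142626 0.065     ]
```

View pics/c16.png

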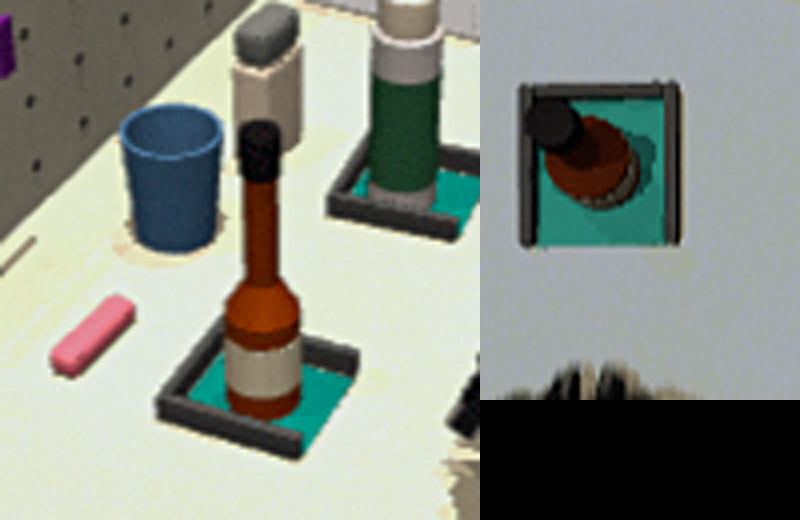

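move_arm(commands=[[[-0.3,0,0.8],[0,0,0],-0.66],[[0,0,0.8],[0,0,0],-0.66],[[0,0,0.5],[0,0,0],-0.66],[[0,0,0],[0,0,0],-0.66],[[0,0,0],[0,0,0],-0.66]])

```text
clock: 17.9
tcp_pos: [0.5098, 0.1223, 0.1334]
orientation: [0.209, -0.0, 0.978, -0.0]
wrist_force: [-0.0, -0.7, -1.2]
finger_gap: 0.0144
```

```bash
python3 - <<'E'
from z import *
t=shot('top','topf'); s=shot('side','sidef'); p,Rm,st=pose(); print(p,st['wrist_force'].round(1),abs(st['qvel']).max())
a=cv2.imread('pics/top0.png').astype(int); b=t['frame'][:,:,::-1].astype(int); d=abs(a-b).sum(2)
for n,(u,v,w,h) in dict(pill=(165,235,45,35),jar=(445,225,50,50),cup=(308,118,38,42),brush=(250,143,42,20),deo=(360,128,38,35),can=(348,172,52,55)).items(): print(n,(d[v:v+h,u:u+w]>60).sum())
B=[.656,.122]
zoom(t,245,175,55,55,10,'f1',[[.6547+.024*np.cos(k),.1215+.024*np.sin(k),.072] for k in np.linspace(0,6.28,12)]+[[.6547,.1215,.2]])
E
```

```text
[0.50827996 0.12212204 0.1315185 ] [-0.4  0.3 -0.7] 0.011786017008978335
pill 0
jar 0
cup 0
brush 0
deo 0
can 0
```

View pics/f1.png

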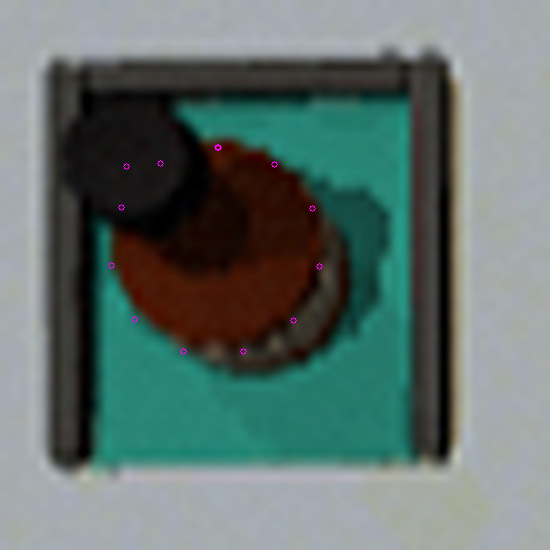

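View pics/sidef.png

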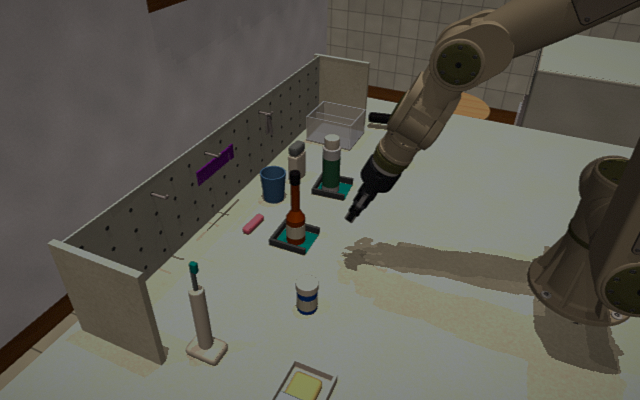

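```bash
python3 -c "
from workcell import job
print(job.hand_in())"
```

```text
the job is handed in; nothing more can be done
None
```

The bottle is standing upright in the empty bay, the arm is clear of it, and the job is handed in. I pushed it low on the body with the two fingertips set as a cradle and the tool leaned back. It went about 160 mm in +y, then about 150 mm in +x through the bay's mouth.

**Last checks, in the final pictures:**
- **Position:** the bottle's axis is within about 3 mm of the bay's centre, and its whole base is on the teal marking.
- **Upright:** the cap sits above the body as it should, so I saw no lean.
- **Other things:** the can, jar, pill bottle, cup, brush cover and deodorant show no change from the first top view.
- **Time:** the clock stood at about 18 s of the 64 s allowed.

**What did not go to plan:**
- **Lean for the second push:** the lean I first chose (36°) ran joint 3 to its limit so close to the base. I cut it to 24° and closed the finger gap to 14 mm, which kept the gripper off the neck.
- **Force at the start of the second push:** the wrist read about 6 N sideways and 4 to 6 N upward for a short stretch. I backed off and raised the tool about 4 mm; the first re-contact still read the same. It fell to 1 to 3 N after a further small rise, with no visible tilt. I did not settle the cause.

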